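# Load the marking die and hold the guarded button down

## Task

Set the round hub blank, hub up, fully down into the round nest of the aluminium die block: lower it in rather than dropping it, and let go of it. Only then take the slim push pin out of the tool rack and, through the small hole in the top of the control box, press the recessed button fully down with the pin's tip; the job finishes while you are still gripping the pin and holding the button down, with the blank still seated. Leave the square blank and the thick drift where they are.

Things in the scene. Friction and masses are not known exactly. Their poses are not given: they have to be found in the camera images.
- round_blank_mid (a point): Centre, half-way up, of the loose plain steel blank to be loaded: a round disc 60 mm across and 12 mm thick, its lower rim chamfered by 3 mm, with a round solid hub 32 mm across and 22 mm tall standing on its middle (34 mm tall in all, about 0.4 kg). z points up along the hub; this point is 17 mm above the underside. It stands hub up on the bench and can be gripped by the hub from above.
- square_blank: Loose plain steel blank to be left alone: a 60 mm square plate 12 mm thick with the same hub (32 mm across, 22 mm tall). Origin at the centre of its underside. It stands on the bench near the round blank, to its left or its right.
- die: Fixed aluminium die block, 96 mm along its x, 180 mm along its y, 22 mm tall, origin at the centre of its underside, z up. Two cavities 10 mm deep in its top, centred on its x: a round nest at y = +44 mm and a square one at y = -44 mm. It may be turned by up to 80 degrees either way.
- nest (a point): Centre of the floor of the die's round nest, 12 mm above the bench and 10 mm below the block's top. The nest is 64 mm across (2 mm of play all round the blank); a blank fully seated has its underside here and its disc stands 2 mm above the block's top.
- rack: Fixed grey sheet-metal tool rack: a plate 70 mm along its x, 156 mm along its y, 10 mm thick, its top 90 mm above the bench, on two end walls and open at front and back. Origin on the bench below the plate's centre, z up. Two holes 21 mm across at y = -38 and +38 mm; the push pin hangs in one and the thick drift in the other (which one varies). Fingers that close along the rack's x have free room.
- stylus: Loose push pin (stylus), about 0.12 kg, hanging upright in the rack. Origin on its axis at the underside of its collar, z up along the pin away from the tip. Below the origin: steel shaft 8 mm across and 75 mm long with a rounded tip. Above it: steel collar 32 mm across and 6 mm thick, which rests on the rack, then a black round handle 20 mm across and 60 mm long, with a thin steel band near its top (21 mm across).
- stylus_mid (a point): Centre of the push pin's black handle, on its axis, 36 mm above the collar's underside and 111 mm above the tip. Grip the handle here.
- stylus_tip (a point): Lower end of the push pin's shaft, on its axis.
- drift: Loose thick steel drift to be left alone, hanging in the other hole of the rack: shaft 18 mm across (too thick for the control box's hole), collar 32 mm, bare steel handle 26 mm across and a wider head 38 mm across whose top is 54 mm above the collar's underside. Origin on its axis at the collar's underside.
- control_box: Fixed grey metal control box, 110 mm along its x, 130 mm along its y, 70 mm tall, origin at the centre of its underside, z up. In the middle of its top is the aperture; a small amber pilot lamp (22 mm across, 5 mm tall) at y = +42 mm and a fixed black selector (10 mm tall) at y = -42 mm stand on the top.
- aperture (a point): Centre of the mouth of the round hole in the control box's top, 70 mm above the bench: 16 mm across (a thin steel ring marks it) in a plate 8 mm thick. The button lies straight below it.
- button_top (a point): Centre of the top of the recessed button, a plain white round cap 20 mm across; at rest it is 35 mm below the aperture. It moves down as it is pressed.
- button (a joint): Travel of the recessed button: 0 at rest, 0.006 m fully down. A spring: it begins to move at 1.8 N and is fully down at 6 N, and comes back when released.

How it is judged (in metres and radians):
On the way, in this order (a step that is already met when the one before it is completed fails the run):
1. the round blank is fully seated in the round nest and let go (horizontal distance between round_blank_mid and nest below 0.004 m and z of round_blank_mid in the frame of nest between 0.0145 and 0.0195 m and angle between round_blank_mid's own z axis and vertical below 0.08 rad and contact force between the fingers and round_blank below 0.1 N), for 0.2 s.
2. the push pin, held in the fingers, holds the recessed button down (value of joint button above 0.0045 m and contact force between stylus and button above 2 N and contact force between the fingers and stylus above 1 N), for 0.3 s.
At the end, for the whole second after the job is handed in: Through the last second the fingers grip the pin (>1 N) and its tip, still and inside the hole, presses the button (>2 N) at least 4.5 of its 6 mm down; the round blank lies released, hub up in the round nest, within 4 mm of its centre and 2.5 mm of its floor, tilted under 0.08 rad (all of step 1 and all of step 2 and linear speed of stylus below 0.03 m/s and z of stylus_tip in the frame of aperture below -0.036 m and horizontal distance between stylus_tip and aperture below 0.01 m); the arm keeps its last pose, push and grip.
It fails at once if the button is pressed before the round blank is in the nest (value of joint button above 0.003 m and horizontal distance between round_blank_mid and nest above 0.01 m).
It fails at once if the round blank is let go more than about 20 mm above its seat (horizontal distance between round_blank_mid and nest below 0.04 m and z of round_blank_mid in the frame of nest above 0.037 m and contact force between the fingers and round_blank below 0.05 N).
It fails at once if the square blank is moved more than 30 mm (distance of square_blank from where it was at the start of the episode above 0.03 m).
It fails at once if the thick drift is moved more than 30 mm (distance of drift from where it was at the start of the episode above 0.03 m).
It also fails if it takes over 58 s, if anything falls off the work surface, if the arm or the gripper's body presses on something with over 40 N, if the wrist force passes 120 N, or if a joint passes its speed limit or range.

## Robot

A 6-joint arm with a two-finger parallel gripper is mounted at the origin on the work surface. World frame = base frame: x ahead of the robot, y to its left, z up, the work surface at z = 0. Lengths are in mm, angles in rad, forces in N, time in s.
With the tool pointing down it reaches from about 350 to 850 mm from the base axis. Payload 8.1 kg.
Tool frame: the origin (TCP) lies on the mounting face of the last link; the fingertips stand 186 mm ahead of it and the grasp point (between the pads) lies 167 mm ahead of it; z points along the fingers, y is the line along which they close (so a half turn about z gives the same grasp; the last joint's range is limited). The gripper opens to 93 mm and grips with 3 to 60 N. Pads are 15 mm wide; open, the fingers measure 128 mm over their backs; the gripper's body (75 mm by 188 mm) begins 65 mm behind the grasp point.
Start: joints at [-1.322, 0.13, 1.488, -0, 1.523, -0.085], TCP at [196.602, -566.881, 404.735] pointing down, gripper open.
Joint ranges: [-2.96, 2.96], [-0.89, 2.26], [0.02, 2.5], [-1.34, 4.48], [0, 2.73], [-2.66, 2.66]. Speed limits (rad/s): [2.39, 2.39, 2.79, 3.14, 3.14, 3.14].

## Interface

Orientations are given as a rotation vector (axis times angle).
In Python, from plant import arm, get_image, get_calibration gives the robot as it stands. The module is installed in compiled form; this text tells all that it offers.
- The arm moves only by the tool move_arm, never from a script. Its argument "commands" is a list that holds one entry, the list of rows, each a list of 5 numbers: the opening, from 0 (shut) to 1 (fully open), then the shift along the world's x, y, z in m, then the turn about the world's z in degrees. A call has 1 to 8 rows; each row is the pose to reach, as a shift and turn from the pose commanded when the call began; what a row does not reach only later rows make up. A row lasts 1/12 s, in which the tool goes at most 41.7 mm and 7.16 degrees, less where a joint would pass 70% of its speed; a pose out of reach is approached as far as the arm can. A call with a gripper value outside its range is refused whole. The fingers move at their own pace and stop on an object; "force" is the grip in N (left out, the last holds). Time passes only in rows, so rows that repeat a pose let the fingers close. It gives the time, the measured TCP pose, the force, the opening and the grip force at its end, in the units of the state.
- arm.sense(): the state, without advancing time (a new reading comes with each control period).
- get_image(name): name is "side" or "top"; returns (picture, depth): 480x640x3 uint8, blue, green, red; 480x640 float32, mm along the optical axis (not along the pixel's ray), 0 where there is no reading.
- get_calibration(name): a dict with "fx", "fy", "cx", "cy" (pixels), "R" (3x3) and "t" (3): a world point X has camera coordinates R X + t. Camera axes: x right, y down, z forward; pixel columns grow to the right and rows downward; lengths in mm; the calibration is good to about 2 mm. A picture is of the moment at which its call begins. get_calibration takes no time and is no camera call.
- arm.close_job(): hands the job in; it is judged then, once.
The state is a dict: "clock": time; "qpos": joint angles; "joint_vel": joint speeds; "tau": joint torques, N m; "eef_pos": TCP position; "tcp_rot": TCP orientation; "contact_force": force on the tool from outside, world axes, zero at the start; "wrist_torque": the same for the moment, N m; "width": opening from 0.0 (shut) to 1.0 (fully open); "grasp_force": force on a finger pad.
Only numpy, scipy, OpenCV 4.12 (cv2) and the standard library are available. Lean on these libraries where they do the work, as an engineer would, in place of code of your own. Each camera call takes 0.05 s, during which the arm holds its last target. There are 200 camera calls.

## Working session

There is one attempt and no reset: what is moved stays moved. The work goes in short steps, Python scripts to look and compute and a tool call to move; the robot and the scene stay as the last step left them, time stands still between calls to the robot, and variables do not carry over. Pictures are saved under pics/ and viewed, at most 10 in all, crops included, and the job is handed in when it is done.

Besides the shell and the picture viewer there is one more tool, called after "Request:" by a JSON object that holds its "name" and its "arguments". move_arm: Moves the arm, as the interface text tells. Its arguments: {"type":"object","properties":{"commands":{"type":"array","items":{"type":"array","items":{"type":"array","items":{"type":"number"}}}},"force":{"type":"number"}},"required":["commands"]}

```bash
mkdir -p pics
python3 - <<'E'
from plant import arm,get_image,get_calibration
import cv2,numpy as np
for n in("top","side"):
    p,d=get_image(n); cv2.imwrite(f"pics/{n}0.png",p); np.savez(f"{n}0.npz",p=p,d=d)
    c=get_calibration(n); print(n,{k:np.round(v,3).tolist() for k,v in c.items()}, (-np.array(c["R"]).T@np.array(c["t"])).round())
s=arm.sense(); print(s)
E
```

```text
top {'fx': 538.979, 'fy': 538.979, 'cx': 328.684, 'cy': 236.678, 'R': [[0.009, -1.0, -0.004], [-0.997, -0.009, -0.076], [0.076, 0.005, -0.997]], 't': [20.385, 554.382, 1346.122]} [ 451.   18. 1384.]
side {'fx': 521.886, 'fy': 521.886, 'cx': 322.027, 'cy': 244.266, 'R': [[-0.776, -0.631, 0.011], [-0.316, 0.373, -0.872], [0.546, -0.68, -0.489]], 't': [412.805, 274.589, 986.811]} [-132.  829.  717.]
{'clock': 0.1, 'qpos': array([-1.32235262e+00,  1.31095306e-01,  1.48917285e+00,  1.48409255e-05,
        1.52302906e+00, -8.54357461e-02]), 'joint_vel': array([ 1.88834406e-06, -1.92513086e-03, -2.87573887e-03,  4.66777649e-04,
        7.17985921e-04, -1.16190125e-03]), 'tau': array([ 1.54372119e-03, -5.61340535e+01, -4.93098664e+01,  7.72364647e-02,
        2.90343887e-02, -8.40223311e-05]), 'eef_pos': array([ 196.57784968, -566.66024303,  403.78496835]), 'tcp_rot': array([-3.09624161e+00, -5.21740384e-01,  1.94674205e-04]), 'contact_force': array([ 0.15137723, -0.60426577, -0.20633364]), 'wrist_torque': array([0.0292019 , 0.02569603, 0.03052171]), 'grasp_force': 0.0, 'width': 0.997741144443048}
```

View pics/top0.png

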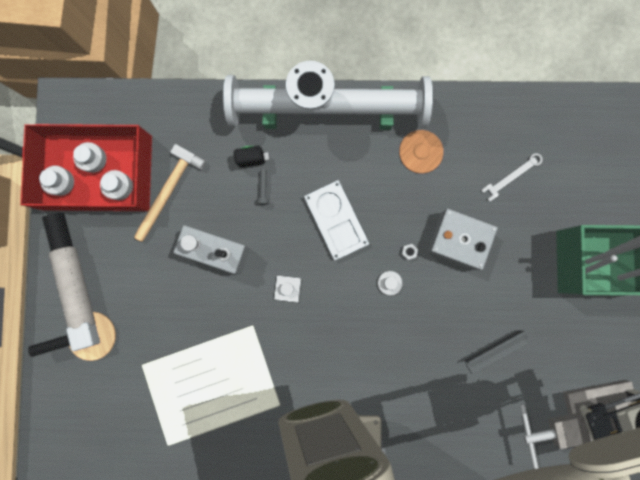

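View pics/side0.png

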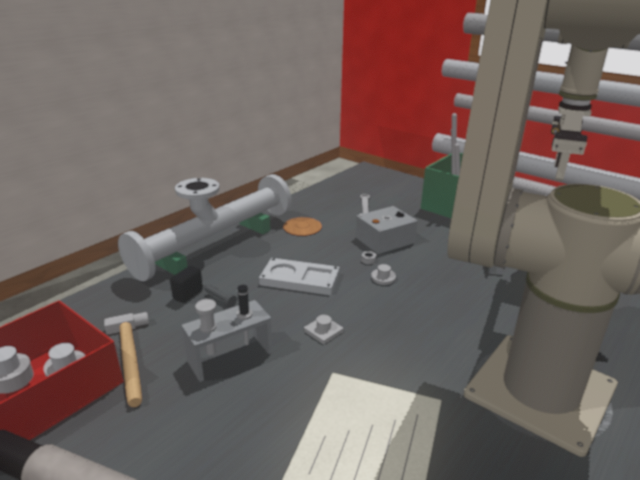

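The top view shows the round blank at (390,283), the square blank at (288,289), the die at (337,220) with its round nest near (328,204), the drift at (188,243), the black pin at (219,254), and the box aperture near (465,239). The side view agrees with this.

```bash
cat > h.py <<'E'
import cv2,numpy as np
from plant import arm,get_image,get_calibration
def cast(n,u,v,z):
    c=get_calibration(n);R=np.array(c["R"]);o=-R.T@np.array(c["t"])
    d=R.T@np.array([(u-c["cx"])/c["fx"],(v-c["cy"])/c["fy"],1]); return (o+d*(z-o[2])/d[2])[:2]
def proj(n,X):
    c=get_calibration(n);q=np.array(c["R"])@X+np.array(c["t"]);return np.array([c["fx"]*q[0]/q[2]+c["cx"],c["fy"]*q[1]/q[2]+c["cy"]])
def cloud(n,d):
    c=get_calibration(n);v,u=np.mgrid[:480,:640]
    q=np.stack([(u-c["cx"])/c["fx"]*d,(v-c["cy"])/c["fy"]*d,d],-1)
    return (q-np.array(c["t"]))@np.array(c["R"])
E
python3 - <<'E'
from h import *
f=np.load("top0.npz");p,d=f["p"],f["d"];W=cloud("top",d)
b=[proj("top",np.array([500,y,0.])) for y in(0,)];print("bench z",np.median(W[300:310,330:350,2]))
def m(name,box,lo,hi):
    x0,y0,x1,y1=box;w=W[y0:y1,x0:x1].reshape(-1,3);k=(w[:,2]>lo)&(w[:,2]<hi);w=w[k]
    r=cv2.minAreaRect(w[:,:2].astype(np.float32)); print(name,len(w),"mean",w.mean(0).round(1),"rect",np.round(r[0],1),np.round(r[1],1),round(r[2],1))
m("round disc+hub",(370,262,410,305),7,60);m("round hub",(370,262,410,305),25,60)
m("sq",(270,270,306,308),7,60)
m("die",(295,170,380,270),17,30);m("rack",(160,215,255,285),80,99);m("stylus top",(205,240,235,265),140,180);m("drift top",(170,225,205,262),130,165)
m("box",(425,195,505,275),60,73)
g=cv2.cvtColor(p,cv2.COLOR_BGR2GRAY)
# bright disc outline
def blob(name,box,th,z,inv=False):
    x0,y0,x1,y1=box;s=cv2.resize(g[y0:y1,x0:x1],None,fx=8,fy=8,interpolation=cv2.INTER_CUBIC)
    k=((s<th) if inv else (s>th)).astype(np.uint8);cs,_=cv2.findContours(k,0,1);c=max(cs,key=cv2.contourArea)
    r=cv2.minAreaRect(c);e=cv2.fitEllipse(c);f=lambda q:((q[0]+.5)/8-.5+x0,(q[1]+.5)/8-.5+y0)
    B=np.array([cast("top",*f(q),z) for q in cv2.boxPoints(r)]);v=B[1]-B[0];v2=B[2]-B[1]
    print(name,"ell",cast("top",*f(e[0]),z).round(1),np.round(np.array(e[1])/8*2.55,1),"rect",B.mean(0).round(1),np.hypot(*v).round(1),np.hypot(*v2).round(1),np.degrees(np.arctan2(*v[::-1])).round(1),np.degrees(np.arctan2(*v2[::-1])).round(1))
blob("round",(370,262,410,305),135,11);blob("die",(295,170,380,270),135,22)
blob("pin",(208,240,236,268),60,150,True)
crop=lambda x,y:cv2.resize(p[y:y+50,x:x+66],(400,300),interpolation=cv2.INTER_CUBIC)
o=np.vstack([np.hstack([crop(300,180),crop(358,258)]),np.hstack([crop(185,228),crop(432,214)])]);cv2.imwrite("pics/c.png",o)
E
```

```text
bench z -0.7479740976753162
round disc+hub 437 mean [ 439.5 -129.3   17.9] rect [ 439.5 -124.1] [72.7 84.3] 32.3
round hub 124 mean [ 440.  -129.8   33. ] rect [ 439.8 -129.4] [27.4 29.7] 0.5
sq 536 mean [422.7 129.5  17. ] rect [421.9 124.9] [71.  60.1] 84.3
die 1473 mean [601.1   8.5  21.6] rect [598.6   7.3] [180.4  96.3] 25.9
rack 1556 mean [515.7 307.9  89.6] rect [517.2 313.9] [157.1  69.8] 72.1
stylus top 70 mean [505.3 276.2 153.8] rect [506.  276.9] [18.4 18.5] 51.6
drift top 212 mean [528.8 348.6 142.4] rect [529.  348.6] [35.2 36.9] 0.9
box 2101 mean [ 548.9 -304.7   68.9] rect [ 549.4 -305.9] [131.8 111.4] 69.7
round ell [ 439.6 -131.1] [63.1 64.2] rect [ 439.8 -131. ] 63.4 62.8 -26.4 -116.1
die ell [597.6   6.3] [114.7 226.5] rect [598.2   6.6] 102.2 186.2 -63.7 -154.2
pin ell [504.2 273.6] [12.  26.7] rect [504.4 272.7] 11.2 23.4 -5.7 -96.6
```

View pics/c.png

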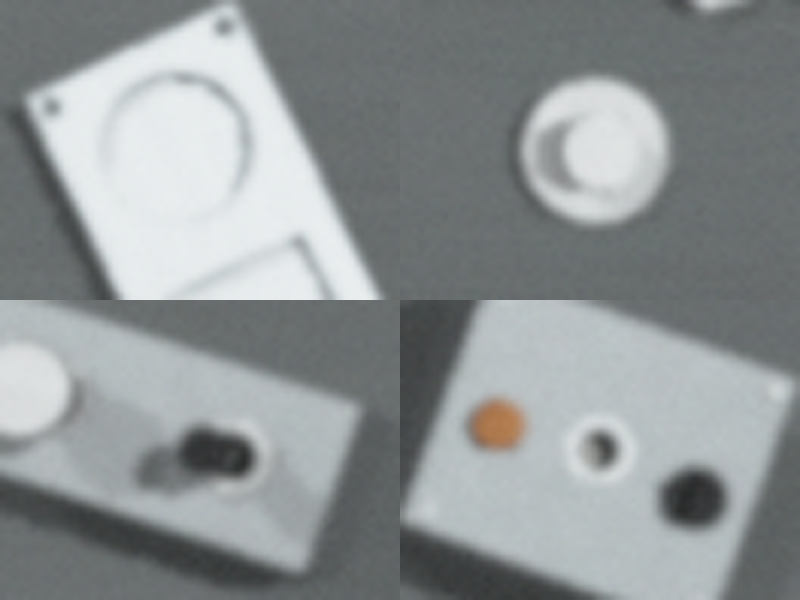

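The crops show the nest rim centred at about px (329.2,204.6), the round blank well isolated, the black pin leaning inside its hole, and the aperture ring centre at about px (465,238.5). Starting toward the blank.

Request:
{"name": "move_arm", "arguments": {"commands": [[[1,0.243,0.4365,-0.1,53],[1,0.243,0.4365,-0.1,53],[1,0.243,0.4365,-0.1,53],[1,0.243,0.4365,-0.1,53],[1,0.243,0.4365,-0.1,53],[1,0.243,0.4365,-0.1,53],[1,0.243,0.4365,-0.1,53],[1,0.243,0.4365,-0.1,53]]], "force": 30}}

```text
clock: 0.77
eef_pos: [355.9, -279.4, 338.6]
tcp_rot: [-2.533, -1.858, -0.0]
contact_force: [0.8, -0.7, -0.1]
width: 0.997
grasp_force: 0.0
```

Run:
```python
from h import *
print("nest",cast("top",329.2,204.6,22),"ap",cast("top",465,238.5,70),"aphole")
# side view refinements of ring/nest: project estimates
for X in([638.2,26.5,22],[549.4,-305.9,70],[440,-130.3,34],[506,277,156]): print(proj("side",np.array(X,float)).round(1),proj("top",np.array(X,float)).round(1))
p=np.load("side0.npz")["p"]
crop=lambda x,y:cv2.resize(p[y:y+50,x:x+66],(400,300),interpolation=cv2.INTER_CUBIC)
cv2.imwrite("pics/cs.png",np.vstack([np.hstack([crop(255,250),crop(350,250)]),np.hstack([crop(210,270),crop(355,193)])]))
```

```text
nest [636.03877269  24.67160266] ap [ 548.87192816 -307.94228472] aphole
[282.6 269.6] [328.5 203.8]
[386.5 217.8] [464.2 238.3]
[383.9 267.3] [390.6 282.4]
[242.2 287. ] [218.  252.3]
```

View pics/cs.png

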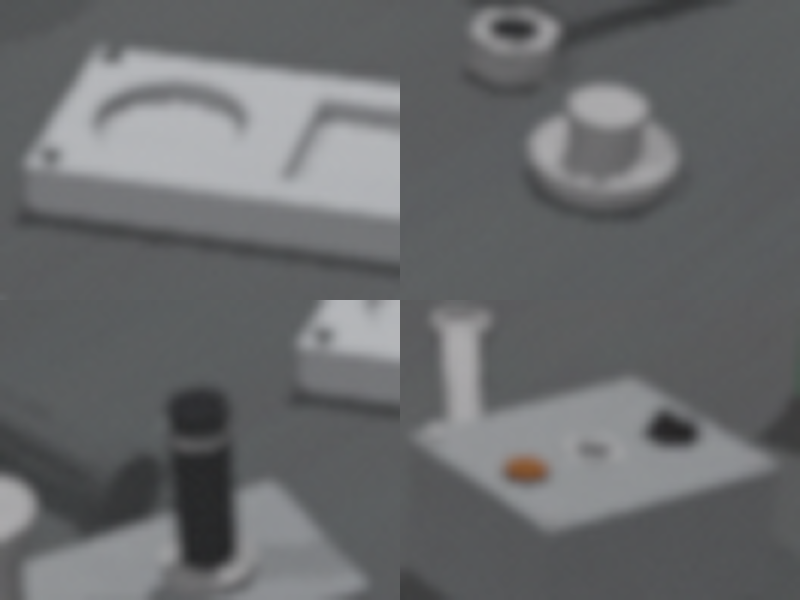

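The side crops agree with the top-view estimates to about 1 px (hub top at (383.8,267.2), pin top at (243,287), aperture at (387.5,217.7)).

Request:
{"name": "move_arm", "arguments": {"commands": [[[1,0.084,0.149,-0.06,25],[1,0.084,0.149,-0.06,25],[1,0.084,0.149,-0.06,25],[1,0.084,0.149,-0.06,25],[1,0.084,0.149,-0.06,25],[1,0.084,0.149,-0.06,25],[1,0.084,0.149,-0.06,25],[1,0.084,0.149,-0.06,25]]]}}

```text
clock: 1.43
eef_pos: [439.4, -132.9, 279.5]
tcp_rot: [2.079, 2.355, -0.001]
contact_force: [0.4, -0.0, 0.4]
width: 1.002
grasp_force: 0.0
```

```bash
cat > s.py <<'E'
from plant import arm
import numpy as np
from scipy.spatial.transform import Rotation as Ro
s=arm.sense();M=Ro.from_rotvec(s["tcp_rot"]).as_matrix()
print(s["clock"],np.round(s["eef_pos"],1),"closing deg",np.degrees(np.arctan2(M[1,1],M[0,1])).round(1),"tilt",M[:,2].round(4),np.round(s["qpos"],2),s["contact_force"].round(1),s["width"],s["grasp_force"])
E
python3 s.py
```

```text
1.4333 [ 439.4 -132.9  279.5] closing deg 7.1 tilt [-1.e-04 -5.e-04 -1.e+00] [-0.41 -0.16  2.01 -0.    1.29 -0.53] [ 0.4 -0.   0.4] 1.0017390091681648 0.0
```

Request:
{"name": "move_arm", "arguments": {"commands": [[[1,0.0005,0.002,-0.05,0],[1,0.0005,0.002,-0.05,0],[1,0.0005,0.002,-0.05,0],[1,0.0005,0.002,-0.05,0],[1,0.0005,0.002,-0.05,0]]]}}

```text
clock: 1.85
eef_pos: [440.5, -131.2, 231.0]
tcp_rot: [2.079, 2.353, 0.001]
contact_force: [-0.1, 0.0, 1.4]
width: 1.002
grasp_force: 0.0
```

```bash
python3 s.py; python3 -c "
from h import *
p,d=get_image('top');q,_=get_image('side')
a=cv2.resize(p[245:320,340:440],(400,300),interpolation=2);b=cv2.resize(q[230:305,330:430],(400,300),interpolation=2)
cv2.imwrite('pics/g.png',np.hstack([a,b]))"
```

```text
1.85 [ 440.5 -131.2  231. ] closing deg 7.1 tilt [ 1.7e-03 -8.0e-04 -1.0e+00] [-0.4  -0.09  2.05 -0.    1.19 -0.52] [-0.1  0.   1.4] 1.0022267960225462 0.0
```

View pics/g.png

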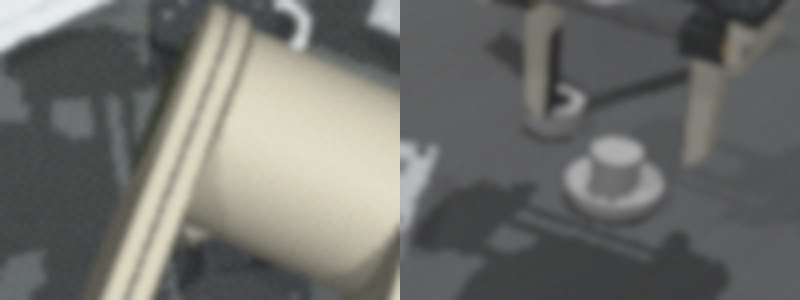

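The side view shows the open fingers straddling the hub (crop centre about (617,160)), with the disc clear. Descending and gripping.

Request:
{"name": "move_arm", "arguments": {"commands": [[[1,0,0.001,-0.015,0],[1,0,0.001,-0.025,0],[1,0,0.001,-0.03,0],[1,0,0.001,-0.03,0],[0,0,0.001,-0.03,0],[0,0,0.001,-0.03,0],[0,0,0.001,-0.03,0],[0,0,0.001,-0.03,0]]], "force": 40}}

```text
clock: 2.62
eef_pos: [440.4, -129.4, 199.8]
tcp_rot: [2.078, 2.355, 0.0]
contact_force: [0.2, 0.5, 0.0]
width: 0.761
grasp_force: 0.0
```

Request:
{"name": "move_arm", "arguments": {"commands": [[[0,0,0,0,0],[0,0,0,0,0],[0,0,0,0,0],[0,0,0,0,0]]]}}

```text
clock: 2.95
eef_pos: [440.1, -129.3, 199.3]
tcp_rot: [2.079, 2.355, 0.0]
contact_force: [-0.7, 0.4, 0.1]
width: 0.472
grasp_force: 0.0
```

Request:
{"name": "move_arm", "arguments": {"commands": [[[0,0,0,0,0],[0,0,0,0,0],[0,0,0,0,0],[0,0,0,0,0],[0,0,0,0,0],[0,0,0,0,0]]]}}

```text
clock: 3.45
eef_pos: [440.1, -129.3, 199.3]
tcp_rot: [2.079, 2.355, 0.0]
contact_force: [-0.1, -0.3, 0.1]
width: 0.335
grasp_force: 40.0
```

Request:
{"name": "move_arm", "arguments": {"commands": [[[0,0,0,0.02,0],[0,0,0,0.04,0],[0,0,0,0.06,0],[0,0,0,0.07,0],[0,0,0,0.07,0],[0,0,0,0.07,0]]]}}

```text
clock: 3.95
eef_pos: [440.1, -129.3, 269.1]
tcp_rot: [2.079, 2.355, 0.0]
contact_force: [0.4, 0.4, -3.7]
width: 0.34
grasp_force: 40.0
```

Request:
{"name": "move_arm", "arguments": {"commands": [[[0,0.03,0.0235,0,-4],[0,0.055,0.0435,0,-8],[0,0.085,0.067,0,-12],[0,0.115,0.091,0,-16],[0,0.145,0.115,0,-20],[0,0.17,0.1345,0,-25],[0,0.19,0.15,0,-25],[0,0.197,0.156,0,-25]]]}}

```text
clock: 4.62
eef_pos: [638.3, 29.2, 266.6]
tcp_rot: [-2.537, -1.85, 0.002]
contact_force: [1.3, 0.7, -2.8]
width: 0.337
grasp_force: 40.0
```

Request:
{"name": "move_arm", "arguments": {"commands": [[[0,0,0,-0.01,0],[0,0,0,-0.025,0],[0,0,0,-0.035,0],[0,0,0,-0.04,0],[0,0,0,-0.04,0],[0,0,0,-0.04,0]]]}}

```text
clock: 5.12
eef_pos: [636.4, 26.1, 228.6]
tcp_rot: [-2.539, -1.848, 0.002]
contact_force: [0.9, 0.5, -3.3]
width: 0.334
grasp_force: 40.0
```

```bash
python3 s.py; python3 -c "
from h import *
p,d=get_image('top');q,_=get_image('side')
a=cv2.resize(p[165:240,285:385],(400,300),interpolation=2);b=cv2.resize(q[235:295,250:330],(400,300),interpolation=2)
cv2.imwrite('pics/n.png',np.hstack([a,b]))"
```

```text
5.1167 [636.4  26.1 228.6] closing deg -17.9 tilt [-0.0015 -0.     -1.    ] [-0.04  0.37  1.54 -0.    1.23  0.27] [ 0.9  0.5 -3.3] 0.3336525376472763 39.99916434288025
```

View pics/n.png

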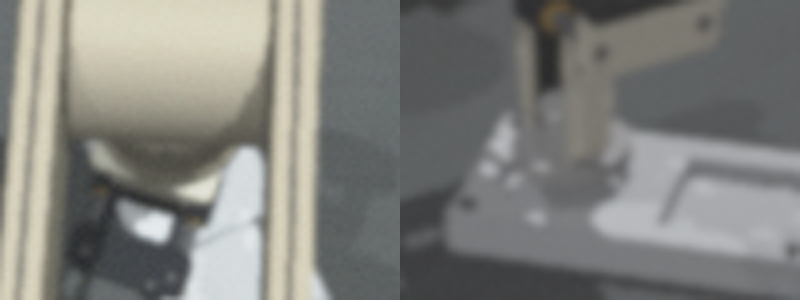

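The side view shows the blank, still gripped, just above the nest end of the die near crop (580,180). The top view is hidden by the arm, so I'll lower by feel.

Request:
{"name": "move_arm", "arguments": {"commands": [[[0,0.0005,0.0005,-0.003,0],[0,0.0005,0.0005,-0.006,0],[0,0.0005,0.0005,-0.009,0],[0,0.0005,0.0005,-0.011,0],[0,0.0005,0.0005,-0.011,0],[0,0.0005,0.0005,-0.011,0]]]}}

```text
clock: 5.72
eef_pos: [637.6, 27.3, 218.1]
tcp_rot: [-2.539, -1.85, 0.0]
contact_force: [0.9, 0.4, -3.5]
width: 0.338
grasp_force: 40.0
```

Request:
{"name": "move_arm", "arguments": {"commands": [[[0,0,0,-0.002,0],[0,0,0,-0.004,0],[0,0,0,-0.006,0],[0,0,0,-0.0065,0],[0,0,0,-0.0065,0],[0,0,0,-0.0065,0]]]}}

```text
clock: 6.22
eef_pos: [637.7, 27.2, 211.7]
tcp_rot: [2.539, 1.849, 0.0]
contact_force: [2.7, -1.0, -5.3]
width: 0.336
grasp_force: 40.0
```

Request:
{"name": "move_arm", "arguments": {"commands": [[[0,0.0005,-0.0005,0,0],[0,0.0005,-0.0005,-0.0007,0],[0,0.0005,-0.0005,-0.0007,0],[0,0.0005,-0.0005,-0.0007,0]]]}}

```text
clock: 6.55
eef_pos: [638.0, 26.7, 211.4]
tcp_rot: [-2.54, -1.849, 0.0]
contact_force: [-0.3, -0.7, -0.1]
width: 0.337
grasp_force: 40.0
```

The weight is now carried by the nest floor. Releasing.

Request:
{"name": "move_arm", "arguments": {"commands": [[[0.6,0,0,0,0],[0.6,0,0,0,0],[0.6,0,0,0,0],[0.6,0,0,0,0],[0.6,0,0,0,0],[0.6,0,0,0,0],[0.6,0,0,0,0],[0.6,0,0,0,0]]]}}

```text
clock: 7.22
eef_pos: [638.1, 26.7, 211.1]
tcp_rot: [-2.54, -1.849, -0.0]
contact_force: [-0.2, 0.5, 0.3]
width: 0.595
grasp_force: 0.0
```

Request:
{"name": "move_arm", "arguments": {"commands": [[[0.6,0,0,0.02,0],[0.6,0,0,0.05,0],[0.6,0,0,0.09,0],[0.6,0,0,0.13,0],[0.6,-0.02,0.03,0.16,0],[0.6,-0.04,0.06,0.18,0],[0.6,-0.06,0.09,0.18,0],[0.6,-0.08,0.12,0.18,0]]]}}

```text
clock: 7.88
eef_pos: [557.6, 147.9, 394.2]
tcp_rot: [2.539, 1.847, 0.007]
contact_force: [-0.3, 0.7, -0.3]
width: 0.601
grasp_force: 0.0
```

```bash
python3 s.py
```

```text
7.8833 [557.6 147.9 394.2] closing deg -17.9 tilt [ 0.0048  0.0012 -1.    ] [0.17 0.07 1.57 0.   1.49 0.48] [-0.3  0.7 -0.3] 0.6012189545292282 0.0
```

Request:
{"name": "move_arm", "arguments": {"commands": [[[0.6,-0.014,0.035,0,0],[0.6,-0.028,0.07,0,0],[0.6,-0.04,0.1,0,0],[0.6,-0.049,0.122,0,0],[0.6,-0.052,0.13,0,0],[0.6,-0.052,0.13,0,0],[0.6,-0.052,0.13,0,0]]]}}

```text
clock: 8.47
eef_pos: [506.2, 276.4, 391.1]
tcp_rot: [2.538, 1.85, -0.0]
contact_force: [0.2, -0.5, 0.0]
width: 0.6
grasp_force: 0.0
```

```bash
python3 s.py
python3 - <<'E'
from h import *
p,d=get_image("top");W=cloud("top",d)
w=W[180:230,305:355].reshape(-1,3)
hub=w[(w[:,2]>38)&(w[:,2]<60)];print("hub",len(hub),hub.mean(0).round(1),cv2.minAreaRect(hub[:,:2].astype(np.float32)))
r=w[(np.hypot(w[:,0]-637.7,w[:,1]-26.5)<29)&(np.hypot(w[:,0]-637.7,w[:,1]-26.5)>19)];A=np.c_[r[:,:2]-[637.7,26.5],np.ones(len(r))];print("disc plane",np.linalg.lstsq(A,r[:,2],rcond=None)[0])
print("visible",W[253,218],W[254,219])
q,_=get_image("side")
a=cv2.resize(p[165:240,285:385],(400,300),interpolation=2);b=cv2.resize(q[260:320,200:280],(400,300),interpolation=2)
cv2.imwrite('pics/r.png',np.hstack([a,b]))
E
```

```text
8.4667 [506.2 276.4 391.1] closing deg -17.8 tilt [ 2.e-04 -6.e-04 -1.e+00] [ 0.41  0.07  1.57 -0.    1.49  0.72] [ 0.2 -0.5  0. ] 0.5998230834507362 0.0
hub 126 [635.1  25.7  45.2] ((635.5256958007812, 25.404624938964844), (30.3023681640625, 29.68678855895996), 44.154571533203125)
disc plane [-3.47542581e-03  7.91977315e-03  2.30650940e+01]
visible [504.48021458 277.26167045 154.06094539] [502.18080464 274.75454343 154.84379873]
```

View pics/r.png

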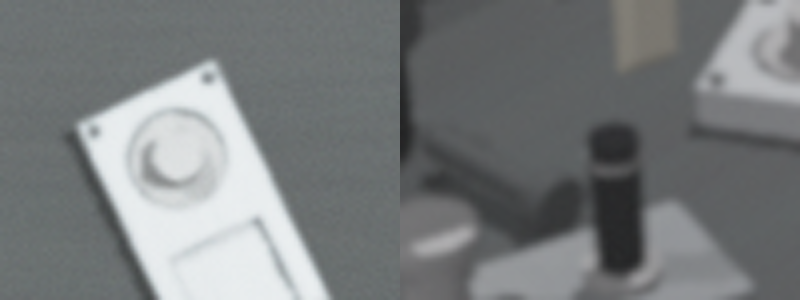

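The blank sits flat and centred in the nest (crop (178,158)). The pin stands upright in the rack (crop (615,200)) with the gripper above it. Descending on the pin.

Request:
{"name": "move_arm", "arguments": {"commands": [[[0.6,0,0.0005,-0.025,0],[0.6,0,0.0005,-0.05,0],[0.6,0,0.0005,-0.07,0],[0.6,0,0.0005,-0.085,0],[0.6,0,0.0005,-0.095,0],[0.6,0,0.0005,-0.098,0],[0.6,0,0.0005,-0.098,0],[0.6,0,0.0005,-0.098,0]]]}}

```text
clock: 9.23
eef_pos: [506.7, 276.8, 294.1]
tcp_rot: [2.54, 1.848, 0.002]
contact_force: [-0.2, 0.6, 0.0]
width: 0.6
grasp_force: 0.0
```

Request:
{"name": "move_arm", "arguments": {"commands": [[[0,0,0,0,0],[0,0,0,0,0],[0,0,0,0,0],[0,0,0,0,0],[0,0,0,0,0],[0,0,0,0,0],[0,0,0,0,0],[0,0,0,0,0]]], "force": 40}}

```text
clock: 9.9
eef_pos: [506.1, 277.2, 293.3]
tcp_rot: [2.539, 1.849, 0.0]
contact_force: [-0.0, 0.4, 0.8]
width: 0.208
grasp_force: 40.0
```

Request:
{"name": "move_arm", "arguments": {"commands": [[[0,0,0,0,0],[0,0,0,0,0],[0,0,0,0,0],[0,0,0,0,0],[0,0,0,0,0],[0,0,0,0,0]]]}}

```text
clock: 10.4
eef_pos: [506.1, 277.2, 293.3]
tcp_rot: [2.54, 1.849, 0.0]
contact_force: [-0.3, 0.0, 1.7]
width: 0.209
grasp_force: 40.0
```

Request:
{"name": "move_arm", "arguments": {"commands": [[[0,0,0,0.01,0],[0,0,0,0.03,0],[0,0,0,0.05,0],[0,0,0,0.07,0],[0,0,0,0.09,0],[0,0,0,0.11,0],[0,0,0,0.11,0],[0,0,0,0.11,0]]]}}

```text
clock: 11.07
eef_pos: [506.3, 277.3, 404.3]
tcp_rot: [2.539, 1.849, 0.004]
contact_force: [0.0, 0.4, -1.5]
width: 0.211
grasp_force: 40.0
```

```bash
python3 s.py
python3 - <<'E'
from h import *
p,d=get_image("top");q,_=get_image("side")
X=[proj("side",np.array([506.1,277.2,z])).round(1) for z in(237,191,116)];print(X)
a=cv2.resize(p[215:290,160:260],(400,300),interpolation=2);b=cv2.resize(q[190:325,170:350],(400,300),interpolation=2)
cv2.imwrite('pics/l.png',np.hstack([a,b]))
E
```

```text
11.0667 [506.3 277.3 404.3] closing deg -17.9 tilt [ 0.0023  0.001  -1.    ] [0.41 0.07 1.56 0.   1.52 0.72] [ 0.   0.4 -1.5] 0.21075562260626338 39.9983024597168
[array([239.3, 250.4]), array([240.9, 271.6]), array([243.4, 304.1])]
```

View pics/l.png

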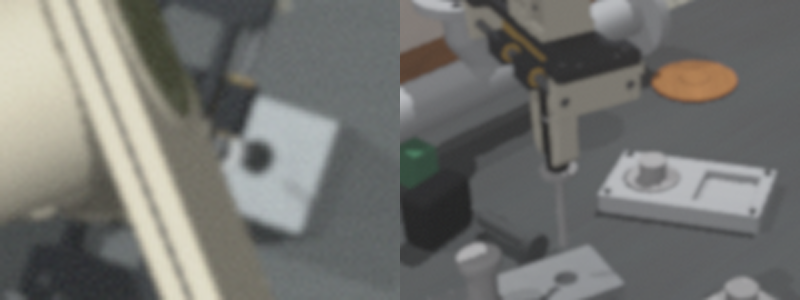

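The pin is lifted clear and hanging straight below the fingers (tip near crop (562,250)). The blank remains seated. Moving to the box.

Request:
{"name": "move_arm", "arguments": {"commands": [[[0,0.003,-0.035,0,0],[0,0.006,-0.07,0,0],[0,0.008,-0.105,0,0],[0,0.01,-0.14,0,0],[0,0.013,-0.175,0,0],[0,0.016,-0.21,0,0],[0,0.018,-0.245,0,0],[0,0.021,-0.28,0,0]]]}}

```text
clock: 11.83
eef_pos: [526.3, -4.4, 400.9]
tcp_rot: [-2.538, -1.848, 0.004]
contact_force: [0.9, 0.6, -1.2]
width: 0.209
grasp_force: 40.0
```

Request:
{"name": "move_arm", "arguments": {"commands": [[[0,0.003,-0.035,0,0],[0,0.006,-0.07,0,0],[0,0.008,-0.105,0,0],[0,0.01,-0.14,0,0],[0,0.013,-0.175,0,0],[0,0.016,-0.21,0,0],[0,0.018,-0.245,0,0],[0,0.021,-0.275,0,0]]]}}

```text
clock: 12.5
eef_pos: [547.3, -279.9, 400.5]
tcp_rot: [-2.538, -1.847, 0.003]
contact_force: [0.4, 0.5, -0.4]
width: 0.211
grasp_force: 40.0
```

Request:
{"name": "move_arm", "arguments": {"commands": [[[0,0,-0.01,0,0],[0,0.001,-0.02,0,0],[0,0.001,-0.028,0,0],[0,0.001,-0.028,0,0],[0,0.001,-0.028,-0.01,0],[0,0.001,-0.028,-0.02,0],[0,0.001,-0.028,-0.02,0],[0,0.001,-0.028,-0.02,0]]]}}

```text
clock: 13.17
eef_pos: [548.9, -304.6, 381.4]
tcp_rot: [-2.536, -1.849, 0.001]
contact_force: [-0.8, 0.2, -0.5]
width: 0.208
grasp_force: 40.0
```

```bash
python3 s.py
python3 - <<'E'
from h import *
q,_=get_image("side");s=arm.sense()["eef_pos"]
for z in(s[2]-167-36,s[2]-278): print(proj("side",np.array([s[0],s[1],z])).round(1))
cv2.imwrite('pics/b.png',cv2.resize(q[160:250,330:450],(800,600),interpolation=2))
# triangulated ring from start images
P0=np.load("top0.npz")["p"];S0=np.load("side0.npz")["p"]
for n,P,(x0,y0,x1,y1) in(("top",P0,(455,229,475,249)),("side",S0,(378,211,397,225))):
    g=cv2.cvtColor(P,cv2.COLOR_BGR2GRAY)[y0:y1,x0:x1].astype(float);b=np.median(g);
    w=np.abs(g-b);w[w<12]=0;v,u=np.mgrid[y0:y1,x0:x1];uu,vv=(w*u).sum()/w.sum(),(w*v).sum()/w.sum();print(n,uu,vv,cast(n,uu,vv,70))
E
```

```text
13.1667 [ 548.9 -304.6  381.4] closing deg -17.8 tilt [-0.0024  0.0017 -1.    ] [-0.59  0.22  1.43  0.    1.49 -0.28] [-0.8  0.2 -0.5] 0.20772707245253816 39.99809682369232
[389.3 181.5]
[387.3 206.8]
top 465.5139337048988 238.916691111763 [ 547.86235462 -309.18552237]
side 388.6923937360179 217.06487695749442 [ 547.07976459 -313.58551673]
```

View pics/b.png

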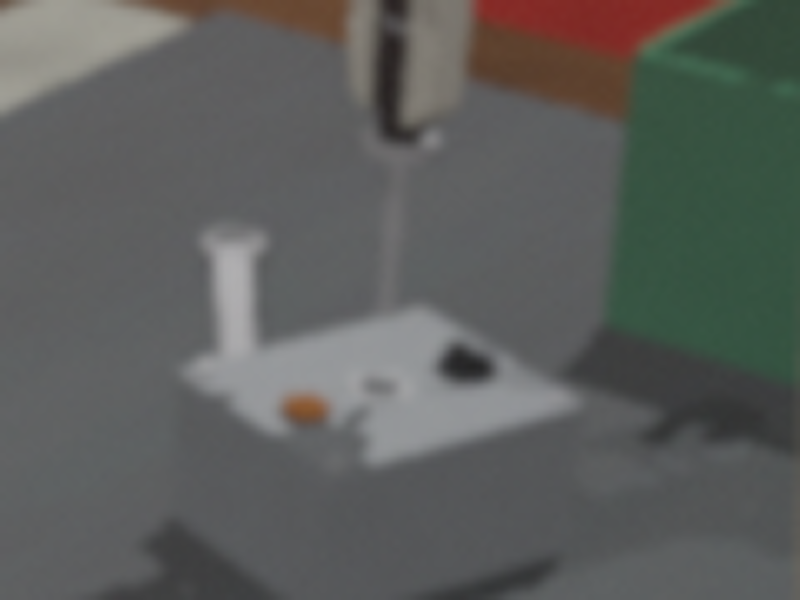

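Side view: the shaft line (zoom (399,160)→(387,305)), extended to the box top, meets the ring centre (382,385) within about 1 px. Descending by feel.

Request:
{"name": "move_arm", "arguments": {"commands": [[[0,0,-0.001,-0.01,0],[0,0,-0.001,-0.02,0],[0,0,-0.001,-0.027,0],[0,0,-0.001,-0.032,0],[0,0,-0.001,-0.036,0],[0,0,-0.001,-0.038,0],[0,0,-0.001,-0.038,0],[0,0,-0.001,-0.038,0]]]}}

```text
clock: 13.88
eef_pos: [549.1, -306.9, 345.2]
tcp_rot: [2.54, 1.849, 0.0]
contact_force: [0.4, 0.6, -1.4]
width: 0.209
grasp_force: 40.0
```

Request:
{"name": "move_arm", "arguments": {"commands": [[[0,0,0.0005,-0.005,0],[0,0,0.0005,-0.01,0],[0,0,0.0005,-0.015,0],[0,0,0.0005,-0.02,0],[0,0,0.0005,-0.025,0],[0,0,0.0005,-0.027,0],[0,0,0.0005,-0.027,0],[0,0,0.0005,-0.027,0]]]}}

```text
clock: 14.55
eef_pos: [549.1, -306.3, 317.9]
tcp_rot: [-2.539, -1.849, 0.0]
contact_force: [1.2, 0.4, -0.6]
width: 0.209
grasp_force: 40.0
```

Inside the hole with no contact. Pressing.

Request:
{"name": "move_arm", "arguments": {"commands": [[[0,0,0,-0.002,0],[0,0,0,-0.004,0],[0,0,0,-0.006,0],[0,0,0,-0.008,0],[0,0,0,-0.009,0],[0,0,0,-0.009,0],[0,0,0,-0.009,0],[0,0,0,-0.009,0]]]}}

```text
clock: 15.22
eef_pos: [549.2, -306.4, 309.6]
tcp_rot: [2.539, 1.849, 0.0]
contact_force: [0.7, 1.0, 2.1]
width: 0.213
grasp_force: 40.0
```

Request:
{"name": "move_arm", "arguments": {"commands": [[[0,0,0,-0.001,0],[0,0,0,-0.002,0],[0,0,0,-0.0025,0],[0,0,0,-0.003,0],[0,0,0,-0.003,0],[0,0,0,-0.003,0]]]}}

```text
clock: 15.72
eef_pos: [549.3, -306.4, 306.7]
tcp_rot: [2.539, 1.849, 0.0]
contact_force: [0.3, -0.0, 6.2]
width: 0.215
grasp_force: 40.0
```

Request:
{"name": "move_arm", "arguments": {"commands": [[[0,0,0,-0.0007,0],[0,0,0,-0.0007,0],[0,0,0,-0.0007,0],[0,0,0,-0.0007,0],[0,0,0,-0.0007,0],[0,0,0,-0.0007,0]]]}}

```text
clock: 16.22
eef_pos: [549.3, -306.4, 306.5]
tcp_rot: [2.539, 1.849, 0.001]
contact_force: [-1.4, 0.1, 8.9]
width: 0.207
grasp_force: 40.0
```

```bash
python3 -c "
from plant import arm
print(arm.close_job())"; python3 s.py
```

```text
the job is handed in; nothing more can be done
None
the job is handed in; nothing more can be done
```

I handed the job in at 16.2 s with the round blank seated and released in the nest and the pin still gripped, holding the button at its stop with about 9 N at the wrist; no verdict came back.

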